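# Thermal check of a live board: draw the imager from its dock and hold it on the chip

## Robot

A 6-joint arm with a two-finger parallel gripper is mounted at the origin on the work surface. World frame = base frame: x ahead of the robot, y to its left, z up, the work surface at z = 0. Lengths are in m, angles in rad, forces in N, time in s.
With the tool pointing down it reaches from about 0.375 to 0.9 m from the base axis. Payload 3.1 kg.
Tool frame: the origin (TCP) lies midway between the tips of the shut fingers; the grasp point (between the pads) lies 19 mm behind it (manip.hold_point_z is the distance from the TCP to the grasp point, in m); x points along the fingers, y is the direction in which the jaws open and shut, and the axes are right-handed (so a half turn about x gives the same grasp; the last joint's range is limited). The gripper opens to 85 mm and grips with 20 to 120 N. Pads are 22 mm wide; open, the fingers measure 114 mm over their backs; the gripper's body (76 mm by 85 mm) begins 54 mm behind the grasp point. The pads swing forward as they close: fully open they stand 13 mm farther back than shut.
Start: joints at [1.097, 0.527, 1.433, -0, 1.181, -0.178], TCP at [0.182, 0.598, 0.231] pointing down, gripper open.
Joint ranges: [-3.08, 3.08], [-0.75, 2.2], [0.22, 2.44], [-1.43, 4.57], [0, 2.65], [-2.85, 2.85]. Speed limits (rad/s): [2.79, 2.79, 3.14, 3.14, 3.14, 3.14].

## Interface

Orientations are given as a unit quaternion [x, y, z, w].
In Python, from station import manip, snapshot gives the robot as it stands.
- The arm moves only by the shell command python3 -m crank 'ROWS' [FORCE]. ROWS is JSON, a list of rows, each a list of 5 numbers: the finger opening in m, from 0 to 0.0854, then the shift along the tool's x, y, z in m, then the turn about the tool's x in rad. In form: [[grip, tx, ty, tz, yaw], ...]. A call has 1 to 5 rows; each row shifts and turns the commanded pose from where the row before left it, along the tool's axes as they then stand; what a row does not reach is not made up. A row lasts 1/10 s, in which the tool goes at most 50 mm and 8.59 degrees, less where a joint would pass 70% of its speed; a pose out of reach is approached as far as the arm can. A call is refused whole if a number of a shift passes 0.05 or a number of a turn 0.15, either way. A call with a gripper value outside its range is refused whole. The fingers move at their own pace and stop on an object; FORCE is the grip in N (left out, the last holds). Time passes only in rows, so rows that do not move let the fingers close. It gives the time, the measured TCP pose, the force and the opening at its end, in the units of the state.
- manip.sense(): the state, without advancing time (a new reading comes with each control period).
- snapshot(name): name is "side" or "top"; returns a dict with "image" (400x640x3 uint8, blue, green, red), "range_z" (400x640 float32, m along the optical axis (not along the pixel's ray), 0 where there is no reading), "vertical_fov" (degrees; the focal length in pixels is half the picture's height over the tangent of half this angle, whatever the lens; pixels are square), "cx", "cy" (the principal point, pixels), "extrinsics" (4x4, takes a point from world to camera coordinates). Camera axes: x right, y up, looking along -z (the intrinsics and any distortion apply to the point x, -y, -z); pixel columns grow to the right and rows downward; lengths in m; the calibration is good to about 2 mm. A picture is of the moment at which its call begins.
- manip.sign_off(): hands the job in, once; it reports no verdict.
The state is a dict: "t": time; "q": joint angles; "qd": joint speeds; "tau": joint torques, N m; "tcp_pos": TCP position; "tool_rot": TCP orientation; "force": force on the tool from outside, world axes, zero at the start; "ft_torque": the same for the moment, N m; "finger_gap": opening from 0.0 (shut) to 1.0 (fully open).
Only numpy, scipy, OpenCV 4.12 (cv2) and the standard library are available. Lean on these libraries where they do the work, as an engineer would, in place of code of your own. Each camera call takes 0.05 s, during which the arm holds its last target.

## Task

Draw the thermal imager up out of its charging dock, tip it so that its lens looks down, and hold it steady in the air looking at the processor chip on the circuit board from about 15 cm away, slantwise at about 45 degrees so that it does not see its own reflection, with the chip in the middle of its view. Finish still holding it there in the gripper, with nothing else supporting it. Keep off the lens and the live board, and leave the meter, the screwdriver and the tin where they are.

Things in the scene. Friction and masses are not known exactly. Their poses are not given: they have to be found in the camera images.
- imager: Pocket thermal imager: blue-grey slab with a black band, 26 mm thick (its x), 72 mm wide (y), 135 mm tall (z), 190 to 310 g. Origin: centre of its bottom end. Starts upright in the dock, lower 46 mm in the pocket, 89 mm standing out. Lens in its -x face (at the start roughly towards the robot), screen in its +x face. Grip it from above across its 26 mm at the ribbed top 36 mm.
- lens (a point): Centre of the lens front: round reddish window 18 mm across in a dark ring 23 mm across, 80 mm above the imager's bottom end (55 mm below its top), 4.5 mm proud of the -x face, so 17.5 mm from the mid-plane. It looks along the imager's own -x. Axes as the imager's. The gripper must not touch it.
- foot (a point): Centre of the imager's bottom end (same point as the origin of imager).
- dock: Black charging dock, fixed to the bench: foot 105 mm (x) by 112 mm (y), 14 mm thick, with an upright open-topped pocket 30 mm (x) by 75 mm (y) inside, walls 4 mm, floor 14 mm and rim 60 mm above the bench. Origin: on the bench under the pocket's middle. The imager comes free when raised 46 mm; nothing latches it. It may stand left or right of the test box.
- testbox: The low grey test box, fixed to the bench: 250 mm (x) by 280 mm (y), lid 45 mm above the bench. Origin: centre of its underside. Along its +y side the lid carries two red buttons under clear bluish guards (26 mm high) and sockets with three plugs (35 mm high).
- board: Live green circuit board, fixed on standoffs on the lid of the test box: 150 mm (x) by 105 mm (y). Origin: on the lid under its centre. A black module box with a blank white label stands on its +x half (to 30 mm above the lid); a smaller green daughterboard, 60 by 56 mm, is plugged in on its -x half (to 23 mm above the lid).
- chip (a point): The point to look at: centre of the top of the processor chip, a flat black square 22 by 22 mm in the middle of the small daughterboard, 25 mm above the lid of the test box and so 70 mm above the bench. Axes as the board's: z is up.
- meter: Bystander: hand multimeter lying face up on the bench beyond the dock, dark blue, 165 by 80 by 34 mm, dial to 44 mm. Origin: centre of its underside.
- screwdriver: Bystander: screwdriver with a yellow handle, 170 mm long, lying on the bench between the dock and the robot, handle 26 mm thick. Origin: under its middle.
- tin: Bystander: small round tin with a white lid, 45 mm across and 28 mm high, standing on the lid of the test box at its near left corner (-x, +y). Origin: centre of its underside.
Things that resemble listed ones, but are neither listed nor needed, are in the scene too. Leave any red look-alike of the imager alone.

How it is judged:
By the outcome, as a careful person would: the job done as asked, in the order asked, and still so for the second after the job is handed in, while the arm keeps its last pose, push and grip.
It also fails if it takes over 37 s, if anything falls off the work surface, if the arm or the gripper's body presses on something with over 40 N, if the wrist force passes 120 N, or if a joint passes its speed limit or range.

## Working session

There is one attempt and no reset: what is moved stays moved. The work goes in short steps, Python scripts to look and compute and a shell command to move; the robot and the scene stay as the last step left them, time stands still between calls to the robot, and variables do not carry over. Pictures are saved under pics/ and viewed, and the job is handed in when it is done.

```bash
ls; mkdir -p pics
python3 - <<'E'
from station import manip, snapshot
import cv2,numpy as np
s=manip.sense(); print({k:np.round(v,4).tolist() for k,v in s.items()}); print(manip.hold_point_z,[a for a in dir(manip) if a[0]!='_'])
for n in("side","top"):
    d=snapshot(n); cv2.imwrite(f"pics/{n}0.png",d["image"]); np.savez(f"{n}0.npz",**d)
    print(n,d["vertical_fov"],d["cx"],d["cy"],np.round(d["extrinsics"],4).tolist(),[k for k in d])
E
```

```text
pics
{'t': 0.0, 'q': [1.0965, 0.5284, 1.4339, 0.0, 1.1814, -0.1785], 'qd': [-0.0013, 0.0001, -0.0, -0.0009, -0.0008, -0.0008], 'tau': [-0.0004, -44.2353, -17.8028, -0.0001, 0.0084, -0.0], 'tcp_pos': [0.1818, 0.5972, 0.2303], 'tool_rot': [0.1035, 0.6996, -0.1049, 0.6991], 'force': [-0.3657, -0.2765, 0.0844], 'ft_torque': [0.0168, 0.0396, -0.013], 'finger_gap': 0.9973}
0.0187 ['PlanningError', 'hold_point_z', 'sense', 'sign_off']
side 50.274662197852734 320.54506755475285 198.1934029587043 [[0.6768, -0.7359, 0.0179, -0.3787], [0.5188, 0.4941, 0.6976, -0.3474], [-0.5222, -0.4629, 0.7162, -0.8456], [0.0, 0.0, 0.0, 1.0]] ['image', 'range_z', 'vertical_fov', 'cx', 'cy', 'extrinsics']
top 46.336402093662855 326.06419400830276 204.55434322662333 [[-0.0193, -0.9996, -0.0211, 0.0326], [0.9912, -0.0219, 0.1309, -0.5644], [-0.1313, -0.0184, 0.9912, -1.0761], [0.0, 0.0, 0.0, 1.0]] ['image', 'range_z', 'vertical_fov', 'cx', 'cy', 'extrinsics']
```

View pics/side0.png

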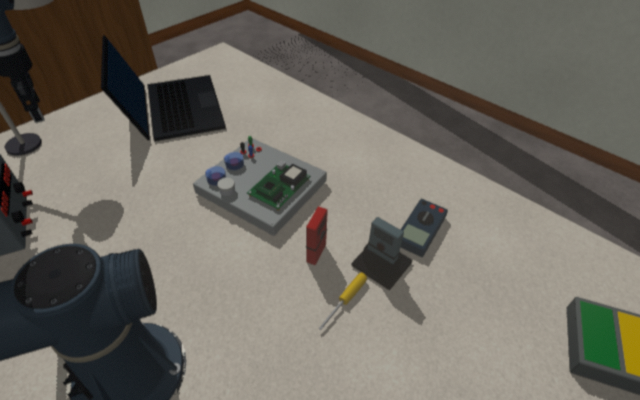

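View pics/top0.png

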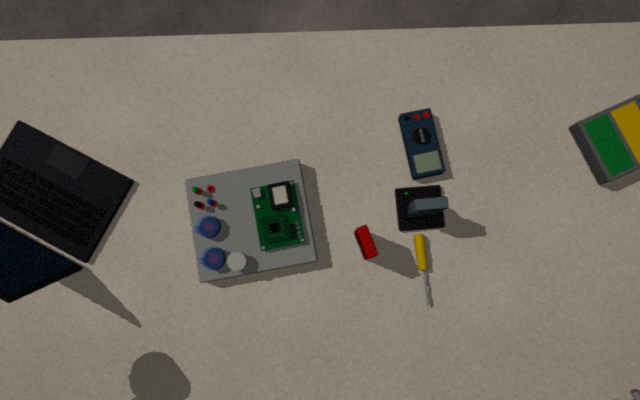

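Side view: dock with the imager at about (385,245), red look-alike at (317,237), chip on the board at about (270,187). Top view: dock at (420,208), imager top at (428,204), chip at (274,228). Next I'll measure them.

```bash
cat > h.py <<'E'
import numpy as np,cv2
from scipy.spatial.transform import Rotation as R
def cloud(d):
    f=200/np.tan(np.radians(float(d["vertical_fov"]))/2)
    v,u=np.mgrid[:400,:640].astype(float); z=d["range_z"].astype(float)
    c=np.stack([(u-d["cx"])/f*z,-(v-d["cy"])/f*z,-z],-1)
    T=np.array(d["extrinsics"]); return (c-T[:3,3])@T[:3,:3], z>0
def ray(d,u,v,h):
    f=200/np.tan(np.radians(float(d["vertical_fov"]))/2)
    T=np.array(d["extrinsics"]); o=-T[:3,:3].T@T[:3,3]
    r=T[:3,:3].T@np.array([(u-d["cx"])/f,-(v-d["cy"])/f,-1]); return o+r*(h-o[2])/r[2]
def proj(d,P):
    f=200/np.tan(np.radians(float(d["vertical_fov"]))/2)
    T=np.array(d["extrinsics"]); c=np.asarray(P)@T[:3,:3].T+T[:3,3]
    return np.stack([d["cx"]+f*c[...,0]/-c[...,2],d["cy"]-f*c[...,1]/-c[...,2]],-1)
E
python3 - <<'E'
from h import *
for n in("top","side"):
    d=np.load(n+"0.npz"); P,ok=cloud(d)
    print(n,"valid",ok.mean())
    tb=ok&(abs(P[...,2])<.02); print("table z pct",np.percentile(P[...,2][tb],[5,50,95]).round(4))
    if n=="top":
        for u,v in[(100,350),(320,300),(500,300),(520,60),(150,60)]: print(u,v,P[v,u].round(4))
    im=d["image"];x,y,w,h=((170,90,300,220) if n=="top" else (180,120,280,190))
    cr=cv2.resize(im[y:y+h,x:x+w],None,fx=2.65,fy=2.65,interpolation=cv2.INTER_CUBIC); cv2.imwrite(f"pics/{n}_z.png",cr)
    for lo,hi in((.035,.055),(.055,.11),(.11,.2)):
        m=(ok&(P[...,2]>lo)&(P[...,2]<hi)&(P[...,0]>.25)&(P[...,0]<1)&(abs(P[...,1])<.5)).astype(np.uint8)
        k,l,st,c=cv2.connectedComponentsWithStats(m)
        for i in range(1,k):
            if st[i,4]>25: q=P[l==i]; print(lo,hi,st[i].tolist(),q.mean(0).round(4),q.min(0).round(3),q.max(0).round(3))
E
```

```text
top valid 0.995984375
table z pct [-0.0028  0.001   0.009 ]
100 350 [0.2314 0.5683 0.0006]
320 300 [0.3394 0.0406 0.0009]
500 300 [ 0.3318 -0.3874  0.0016]
520 60 [ 0.9304 -0.4795 -0.001 ]
150 60 [0.9563 0.4692 0.0027]
0.035 0.055 [404, 108, 41, 69, 967] [ 0.7032 -0.2156  0.038 ] [ 0.629 -0.264  0.035] [ 0.797 -0.172  0.048]
0.035 0.055 [401, 111, 25, 13, 95] [ 0.7769 -0.1931  0.0367] [ 0.761 -0.224  0.035] [ 0.791 -0.166  0.041]
0.035 0.055 [185, 159, 133, 124, 8098] [0.535  0.2094 0.046 ] [0.388 0.044 0.035] [0.677 0.358 0.055]
0.035 0.055 [404, 203, 11, 16, 30] [ 0.5409 -0.1682  0.0456] [ 0.527 -0.186  0.035] [ 0.564 -0.164  0.054]
0.055 0.11 [251, 180, 55, 71, 2762] [0.5396 0.1334 0.0649] [0.459 0.071 0.055] [0.622 0.197 0.083]
0.055 0.11 [192, 186, 10, 7, 42] [0.6022 0.3227 0.0753] [0.597 0.316 0.055] [0.61  0.33  0.086]
0.055 0.11 [207, 199, 8, 6, 40] [0.5729 0.2875 0.0757] [0.567 0.282 0.056] [0.579 0.296 0.086]
0.055 0.11 [194, 201, 9, 7, 39] [0.5682 0.3169 0.0759] [0.563 0.312 0.055] [0.574 0.326 0.083]
0.055 0.11 [405, 202, 39, 16, 226] [ 0.5384 -0.1938  0.0749] [ 0.528 -0.
[... 1437 characters left out ...]
52, 21, 17, 257] [0.5114 0.2901 0.0676] [0.488 0.267 0.055] [0.54  0.329 0.073]
0.055 0.11 [246, 161, 64, 49, 1458] [0.5355 0.1284 0.0639] [0.456 0.07  0.055] [0.618 0.194 0.078]
0.055 0.11 [205, 166, 30, 28, 484] [0.4348 0.2539 0.0687] [0.411 0.203 0.055] [0.468 0.315 0.075]
0.055 0.11 [306, 219, 21, 34, 302] [ 0.4536 -0.0807  0.0841] [ 0.431 -0.092  0.055] [ 0.503 -0.068  0.11 ]
0.055 0.11 [364, 235, 38, 32, 588] [ 0.5355 -0.2129  0.079 ] [ 0.525 -0.248  0.055] [ 0.568 -0.166  0.11 ]
0.11 0.2 [306, 207, 22, 30, 393] [ 0.4632 -0.0728  0.1294] [ 0.432 -0.092  0.11 ] [ 0.505 -0.047  0.137]
0.11 0.2 [370, 217, 34, 32, 636] [ 0.5401 -0.2098  0.1368] [ 0.53  -0.243  0.11 ] [ 0.561 -0.172  0.152]
```

View pics/top_z.png

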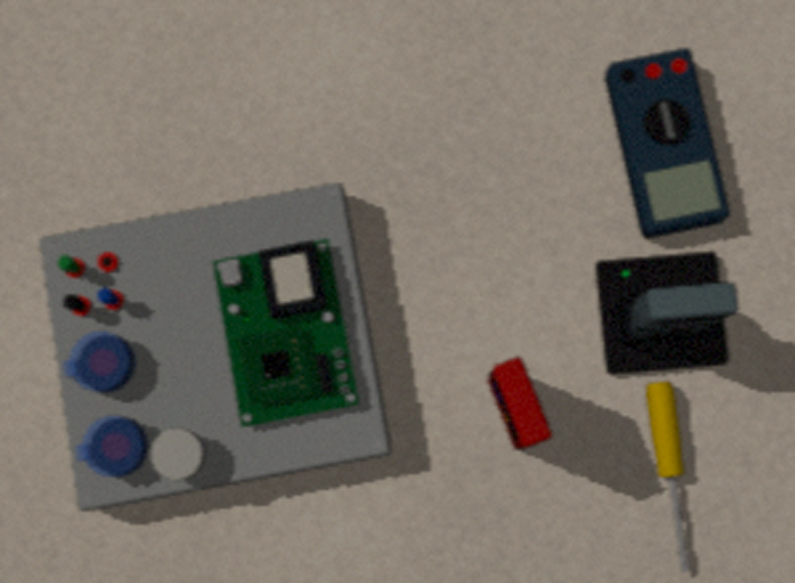

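View pics/side_z.png

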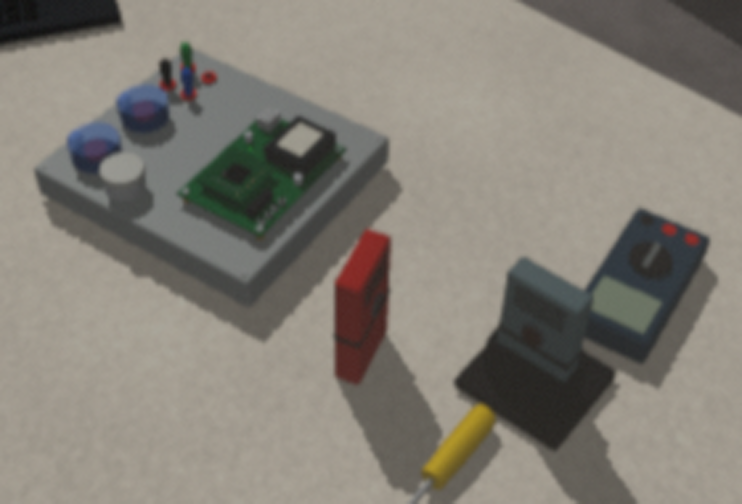

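Run:
```python
from h import *
from station import manip
s=manip.sense(); print("toolR cols\n",R.from_quat(s["tool_rot"]).as_matrix().round(3))
D={n:np.load(n+"0.npz") for n in("top","side")}
for n in D: print(n,"tcp px",proj(D[n],s["tcp_pos"]).round(1))
def rect(n,m,h):
    k,l,st,c=cv2.connectedComponentsWithStats(m.astype(np.uint8)); i=1+np.argmax(st[1:,4])
    v,u=np.nonzero(l==i); W=np.array([ray(D[n],a,b,h)[:2] for a,b in zip(u,v)])
    (c,wh,a)=cv2.minAreaRect((W*1000).astype(np.float32)); print(n,"area",st[i,4],"mean",W.mean(0).round(4),"rect c",np.round(c,1),"wh",np.round(wh,1),"ang",round(a,2)); return W
for n in D:
    d=D[n];P,ok=cloud(d)
    reg=ok&(P[...,1]<-.14)&(P[...,1]>-.28)&(P[...,0]>.45)&(P[...,0]<.63)
    print("imager top"); W=rect(n,reg&(P[...,2]>.141),.149)
    q=W-W.mean(0); w,V=np.linalg.eigh(q.T@q); print(" pca yaw of long axis",np.degrees(np.arctan2(V[1,1],V[0,1])).round(2))
    im=d["image"].astype(int); 
    reg2=ok&(abs(P[...,0]-.5)<.06)&(abs(P[...,1]-.135)<.06)&(P[...,2]>.045)
    print("chip"); 
    g=(im.max(2)<40)&reg2
    k,l,st,c=cv2.connectedComponentsWithStats(g.astype(np.uint8))
    for i in range(1,k):
        if st[i,4]>15: print("  ",n,st[i].tolist(),c[i].round(1),ray(d,*c[i],.07).round(4))
    print("box"); rect(n,ok&(P[...,2]>.036)&(P[...,2]<.054)&(P[...,1]>.03)&(P[...,0]<.7),.045)
    print("board"); rect(n,(im[...,1]>im[...,2]+18)&(im[...,1]>im[...,0]+10)&ok&(P[...,0]>.4)&(P[...,0]<.7)&(P[...,1]>.0)&(P[...,1]<.26),.058)
    print("dock"); rect(n,reg&(P[...,2]<.025)&(P[...,2]>.008),.014)
```

```text
toolR cols
 [[-0.001  0.291  0.957]
 [-0.002  0.957 -0.291]
 [-1.    -0.002 -0.   ]]
top tcp px [ 22.7 399. ]
side tcp px [ 40.5 116. ]
imager top
top area 411 mean [ 0.5478 -0.2054] rect c [ 547.6 -205.5] wh [26.8 72.4] ang 3.75
 pca yaw of long axis 94.03
chip
   top [272, 206, 21, 8, 110] [281.1 208.4] [0.554  0.1245 0.07  ]
   top [262, 215, 36, 29, 480] [280.8 229.5] [0.5051 0.1257 0.07  ]
box
top area 8070 mean [0.5352 0.2096] rect c [532.4 200.8] wh [249.4 279.5] ang 9.34
board
top area 1883 mean [0.5255 0.138 ] rect c [540.4 135.4] wh [150.9 104.5] ang 10.28
dock
top area 1235 mean [ 0.5566 -0.1998] rect c [ 556.2 -205.1] wh [104.8 112.1] ang 3.67
imager top
side area 333 mean [ 0.5425 -0.2091] rect c [ 541.9 -209. ] wh [30.2 71.4] ang 3.76
 pca yaw of long axis 93.04
chip
   side [281, 176, 13, 8, 38] [285.8 180. ] [0.553  0.1221 0.07  ]
   side [266, 183, 8, 6, 32] [269.  185.2] [0.5085 0.1398 0.07  ]
   side [273, 194, 9, 8, 17] [277.2 197.7] [0.4917 0.0905 0.07  ]
box
side area 4002 mean [0.5162 0.188 ] rect c [526.8 197. ] wh [253.6 282.8] ang 9.41
board
side area 627 mean [0.5143 0.1392] rect c [527.7 132.6] wh [127.8 103.8] ang 9.42
dock
side area 964 mean [ 0.524  -0.2172] rect c [ 530.2 -222. ] wh [111.7 147.6] ang 39.62
```

Run:
```python
from h import *
D={n:np.load(n+"0.npz") for n in("top","side")}
print(ray(D["top"],273.6,227.9,.07))
im=D["top"]["image"][205:255,245:310]; cv2.imwrite("pics/chip.png",cv2.resize(im,None,fx=12,fy=12,interpolation=cv2.INTER_CUBIC))
```

```text
[0.50912441 0.14217406 0.07      ]
```

View pics/chip.png

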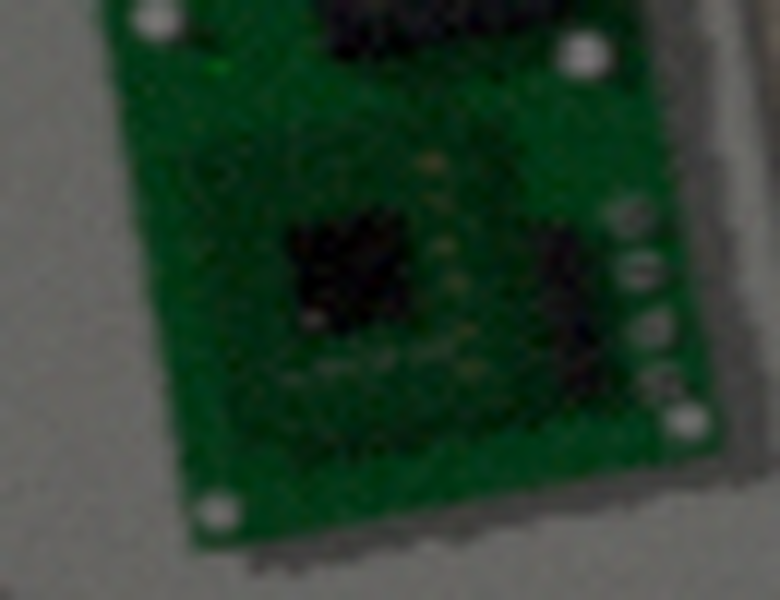

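```bash
python3 -m crank '[[0.0854,-0.05,0,0,0],[0.0854,-0.04,-0.03,0,0]]' 40; python3 -m crank '[[0.0854,0,-0.05,0.02,0],[0.0854,0,-0.05,0.02,0],[0.0854,0,-0.05,0.02,0]]'
```

```text
t: 0.3
tcp_pos: [0.1746, 0.5711, 0.3213]
tool_rot: [0.105, 0.699, -0.104, 0.699]
force: [-0.0, 0.8, 1.2]
finger_gap: 0.999
t: 0.6
tcp_pos: [0.1857, 0.4178, 0.3212]
tool_rot: [0.104, 0.699, -0.104, 0.7]
force: [0.9, -0.3, 0.5]
finger_gap: 0.995
```

Chip centre is at crop (350,270), which puts it at world (0.510, 0.1405, 0.070). Next I turn the tool towards the imager's yaw while still in the air.

```bash
python3 -m crank '[[0.0854,0,0,0,0.15],[0.0854,0,0,0,0.15],[0.0854,0,0,0,0.15],[0.0854,0,0,0,0.15]]' |head -3; python3 -m crank '[[0.0854,0,0,0,0.15],[0.0854,0,0,0,0.15],[0.0854,0,0,0,0.15],[0.0854,0,0,0,0.15]]'
cat > st.py <<'E'
import sys
from h import *
from station import manip
s=manip.sense(); M=R.from_quat(s["tool_rot"]).as_matrix()
print("t",round(s["t"],2),"tcp",s["tcp_pos"].round(4) if hasattr(s["tcp_pos"],"round") else np.round(s["tcp_pos"],4),"q",np.round(s["q"],3),"gap",np.round(s["finger_gap"],3),"F",np.round(s["force"],1)); print(M.round(3))
print("yaw y",np.degrees(np.arctan2(M[1,1],M[0,1])).round(2),"tilt",np.degrees(np.arccos(-M[2,0])).round(2))
if len(sys.argv)>3: print("shift tool",(M.T@(np.array(list(map(float,sys.argv[1:4])))-np.array(s["tcp_pos"]))).round(4))
E
python3 st.py 0.546 -0.207 0.32
```

```text
t: 1.0
tcp_pos: [0.1859, 0.4192, 0.3211]
tool_rot: [0.308, 0.636, -0.309, 0.636]
t: 1.4
tcp_pos: [0.1858, 0.4193, 0.3209]
tool_rot: [0.482, 0.517, -0.483, 0.517]
force: [-0.5, -0.4, -0.4]
finger_gap: 0.998
t 1.4 tcp [0.1858 0.4193 0.3209] q [0.909 0.19  1.708 0.    1.245 0.84 ] gap 0.998 F [-0.5 -0.4 -0.4]
[[-0.001  0.998  0.069]
 [-0.001  0.069 -0.998]
 [-1.    -0.001  0.001]]
yaw y 3.94 tilt 0.06
shift tool [0.0012 0.3163 0.6496]
```

```bash
python3 -m crank '[[0.0854,0,0.035,0.035,0],[0.0854,0,0.035,0.035,0],[0.0854,0,0.035,0.035,0],[0.0854,0,0.035,0.035,0],[0.0854,0,0.035,0.035,0]]' |head -2; python3 -m crank '[[0.0854,0,0.014,0.047,0],[0.0854,0,0.014,0.047,0],[0.0854,0,0.014,0.047,0],[0.0854,0,0.014,0.047,0],[0.0854,0,0.014,0.047,0]]' |head -2
python3 -m crank '[[0.0854,0,0.014,0.047,0],[0.0854,0,0.014,0.047,0],[0.0854,0,0.014,0.047,0],[0.0854,0,0.014,0.047,0],[0.0854,0,0.014,0.047,0]]' |head -2;python3 st.py 0.546 -0.207 0.32
```

```text
t: 1.9
tcp_pos: [0.3746, 0.2568, 0.3211]
t: 2.4
tcp_pos: [0.4612, 0.0273, 0.3211]
t: 2.9
tcp_pos: [0.5486, -0.2018, 0.3208]
t 2.9 tcp [ 0.5486 -0.2018  0.3208] q [-0.544  0.383  1.422  0.     1.337 -0.618] gap 0.998 F [1.  0.1 0.6]
[[-0.001  0.997  0.074]
 [ 0.001  0.074 -0.997]
 [-1.    -0.001 -0.001]]
yaw y 4.27 tilt 0.06
shift tool [ 0.0008 -0.003   0.005 ]
```

```bash
python3 -m crank '[[0.06,0.03,-0.003,0.005,0],[0.06,0.045,0,0,0],[0.06,0.045,0,0,0],[0.06,0.035,0,0,0],[0.06,0,0,0,0]]' 60;python3 st.py 0.546 -0.207 0.116
python3 - <<'E'
from h import *
from station import snapshot
d=snapshot("side"); cv2.imwrite("pics/side1.png",cv2.resize(d["image"][130:290,280:480],None,fx=3.6,fy=3.6,interpolation=cv2.INTER_CUBIC))
E
```

```text
t: 3.4
tcp_pos: [0.542, -0.203, 0.161]
tool_rot: [0.48, 0.523, -0.482, 0.514]
force: [-0.7, 0.3, 0.0]
finger_gap: 0.706
t 3.4 tcp [ 0.542 -0.203  0.161] q [-0.551  0.56   1.609 -0.     0.986 -0.626] gap 0.706 F [-0.7  0.3  0. ]
[[-0.011  0.997  0.075]
 [ 0.007  0.075 -0.997]
 [-1.    -0.011 -0.008]]
yaw y 4.28 tilt 0.74
shift tool [0.0449 0.0041 0.0046]
```

View pics/side1.png

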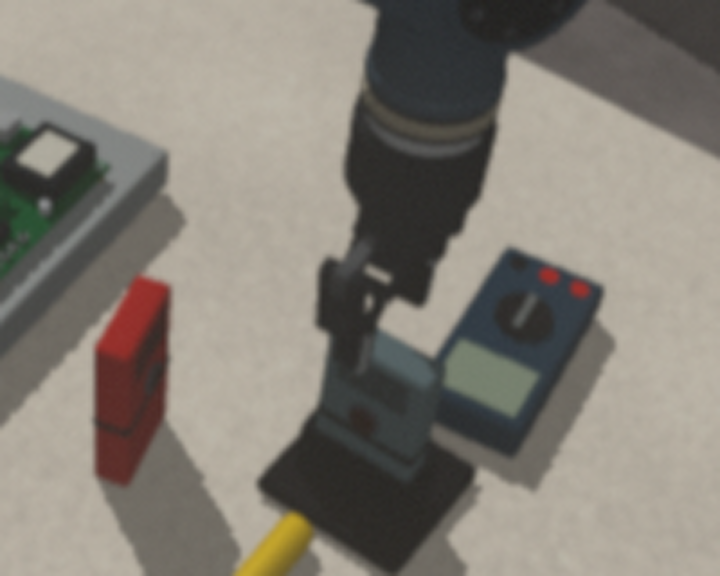

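The side view shows the open fingers just above the imager at about (390,360), clear of the lens at (360,420). I'll let it settle, then carry on down.

```bash
python3 -m crank '[[0.06,0.0,0.004,0.004,0]]' >/dev/null;python3 st.py 0.546 -0.207 0.116
```

```text
t 3.55 tcp [ 0.5508 -0.2089  0.1676] q [-0.552  0.558  1.587  0.     0.995 -0.628] gap 0.701 F [ 0.  -0.1  0.5]
[[ 0.001  0.997  0.075]
 [-0.001  0.075 -0.997]
 [-1.     0.001  0.001]]
yaw y 4.32 tilt 0.07
shift tool [ 0.0516 -0.0047 -0.0023]
```

```bash
python3 -m crank '[[0.06,0.02,-0.005,-0.002,-0.005],[0.06,0.02,0,0,0],[0.06,0.012,0,0,0],[0.06,0,0,0,0]]';python3 st.py 0.546 -0.207 0.116
python3 - <<'E'
from h import *
from station import snapshot
a=[]
for n,b in(("side",(200,270,330,430)),("top",(150,250,370,490))):
    d=snapshot(n); a.append(cv2.resize(d["image"][b[0]:b[1],b[2]:b[3]],(400,330),interpolation=cv2.INTER_CUBIC))
cv2.imwrite("pics/2.png",np.hstack(a))
E
```

```text
t: 3.95
tcp_pos: [0.5455, -0.2075, 0.1146]
tool_rot: [0.48, 0.519, -0.48, 0.52]
force: [-0.3, 0.2, 0.2]
finger_gap: 0.701
t 3.95 tcp [ 0.5455 -0.2075  0.1146] q [-0.555  0.628  1.639 -0.     0.874 -0.635] gap 0.701 F [-0.3  0.2  0.2]
[[ 0.     0.997  0.08 ]
 [-0.     0.08  -0.997]
 [-1.     0.     0.   ]]
yaw y 4.59 tilt 0.03
shift tool [-0.0014  0.0005 -0.0004]
```

View pics/2.png

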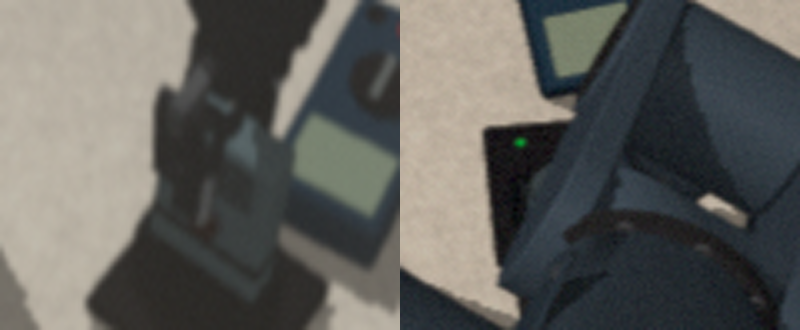

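```bash
python3 -m crank '[[0.03,-0.003,0,0,0.01],[0.0,0,0,0,0],[0.0,0,0,0,0],[0.0,0,0,0,0],[0.0,0,0,0,0]]' 80;python3 st.py
```

```text
t: 4.55
tcp_pos: [0.5465, -0.2079, 0.1188]
tool_rot: [0.483, 0.516, -0.482, 0.519]
force: [0.3, -0.2, 6.2]
finger_gap: 0.289
t 4.55 tcp [ 0.5465 -0.2079  0.1188] q [-0.555  0.622  1.636  0.     0.88  -0.625] gap 0.289 F [ 0.3 -0.2  6.2]
[[ 0.004  0.998  0.07 ]
 [-0.002  0.07  -0.998]
 [-1.     0.004  0.002]]
yaw y 4.0 tilt 0.24
```

```bash
python3 -m crank '[[0,-0.01,0,0,0],[0,-0.02,0,0,0],[0,-0.03,0,0,0],[0,-0.03,0,0,0],[0,-0.03,0,0,0]]';python3 -m crank '[[0,-0.03,0,0,0],[0,-0.03,0,0,0],[0,-0.02,0,0,0],[0,0,0,0,0]]';python3 st.py
python3 - <<'E'
from h import *
from station import snapshot
d=snapshot("side"); cv2.imwrite("pics/side3.png",cv2.resize(d["image"][100:290,270:490],None,fx=3.2,fy=3.2,interpolation=cv2.INTER_CUBIC))
E
```

```text
t: 5.05
tcp_pos: [0.544, -0.2066, 0.238]
tool_rot: [0.482, 0.518, -0.482, 0.516]
force: [0.5, -0.3, -2.5]
finger_gap: 0.295
t: 5.45
tcp_pos: [0.546, -0.2077, 0.3205]
tool_rot: [0.482, 0.515, -0.482, 0.519]
force: [0.6, -0.5, -1.9]
finger_gap: 0.29
t 5.45 tcp [ 0.546  -0.2077  0.3205] q [-0.555  0.38   1.429 -0.     1.327 -0.625] gap 0.29 F [ 0.6 -0.5 -1.9]
[[ 0.005  0.998  0.07 ]
 [-0.003  0.07  -0.998]
 [-1.     0.005  0.004]]
yaw y 4.02 tilt 0.33
```

View pics/side3.png

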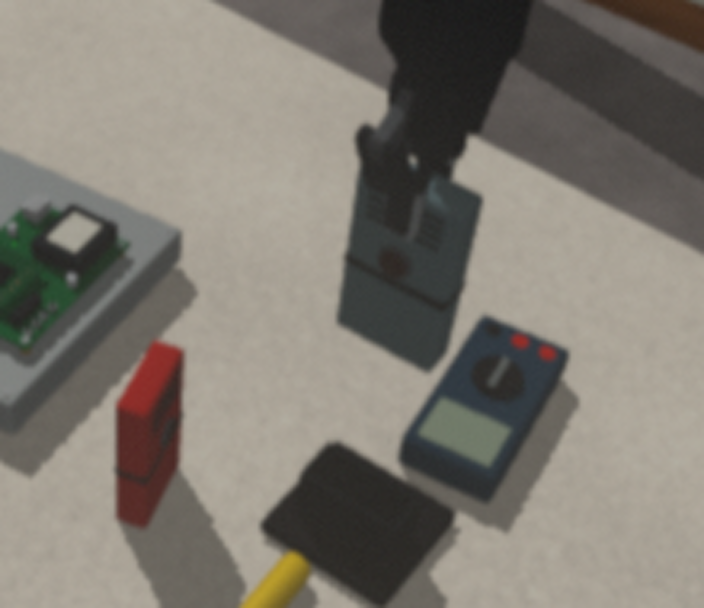

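The side view shows the imager out of the dock and held across its 26 mm, with the lens at (393,262) clear of the fingers. The rows can't command a tilt, so I'll check what the arm does to the tool's direction at the edge of its reach.

```bash
python3 -m crank '[[0,0,0.04,0,0],[0,0,0.05,0,0],[0,0,0.05,0,0],[0,0,0.05,0,0],[0,0,0.05,0,0]]';python3 -m crank '[[0,0,0.05,0,0],[0,0,0.05,0,0],[0,0,0.03,0,0],[0,0,0.03,0,0]]';python3 st.py
```

```text
t: 6.0
tcp_pos: [0.785, -0.1897, 0.3137]
tool_rot: [0.481, 0.519, -0.483, 0.515]
force: [0.9, -0.1, -2.5]
finger_gap: 0.293
t: 6.4
tcp_pos: [0.9039, -0.1735, 0.2945]
tool_rot: [0.484, 0.515, -0.48, 0.519]
force: [1.5, -0.1, -4.2]
finger_gap: 0.29
t 6.4 tcp [ 0.9039 -0.1735  0.2945] q [-0.311  1.028  0.226  0.003  1.88  -0.381] gap 0.29 F [ 1.5 -0.1 -4.2]
[[ 0.008  0.997  0.07 ]
 [ 0.     0.07  -0.998]
 [-1.     0.008  0.   ]]
yaw y 4.03 tilt 0.46
```

```bash
python3 -m crank '[[0,0,0.05,0,0],[0,0,0.05,0,0]]'|head -3;python3 st.py; python3 -m crank '[[0,-0.05,0.0,0,0],[0,-0.05,0,0,0]]'|head -3;python3 st.py
```

```text
t: 6.6
tcp_pos: [0.934, -0.1553, 0.2826]
tool_rot: [0.497, 0.493, -0.466, 0.541]
t 6.6 tcp [ 0.934  -0.1553  0.2826] q [-0.285  1.044  0.222  0.009  1.796 -0.352] gap 0.288 F [ 0.3 -0.7 -1.5]
[[ 0.079  0.994  0.069]
 [-0.014  0.07  -0.997]
 [-0.997  0.078  0.019]]
yaw y 4.03 tilt 4.61
t: 6.8
tcp_pos: [0.9035, -0.1495, 0.3662]
tool_rot: [0.498, 0.492, -0.465, 0.542]
t 6.8 tcp [ 0.9035 -0.1495  0.3662] q [-0.289  0.95   0.226  0.012  1.882 -0.356] gap 0.29 F [ 0.2 -0.3 -1. ]
[[ 0.084  0.994  0.07 ]
 [-0.013  0.071 -0.997]
 [-0.996  0.083  0.019]]
yaw y 4.09 tilt 4.87
```

Pushing past the reach limit tilts the tool outward by a few degrees per row, and the tilt stays. That is the direction that turns the lens downward, so I keep pushing.

```bash
python3 -m crank '[[0,0,0.05,0,0],[0,0,0.05,0,0],[0,0,0.05,0,0],[0,0,0.05,0,0],[0,0,0.05,0,0]]'|head -3;python3 st.py
```

```text
t: 7.3
tcp_pos: [0.9721, -0.1087, 0.3375]
tool_rot: [0.528, 0.442, -0.429, 0.585]
t 7.3 tcp [ 0.9721 -0.1087  0.3375] q [-0.231  0.992  0.223  0.02   1.682 -0.297] gap 0.291 F [ 0.7 -0.3 -2.1]
[[ 0.241  0.968  0.064]
 [-0.036  0.075 -0.997]
 [-0.97   0.238  0.053]]
yaw y 4.4 tilt 14.09
```

```bash
python3 -m crank '[[0,0.01,0.048,0.005,0],[0,0.01,0.048,0.005,0],[0,0.01,0.048,0.005,0],[0,0.01,0.048,0.005,0],[0,0.01,0.048,0.005,0]]'|head -3;python3 st.py;python3 -m crank '[[0,0.015,0.047,0.005,0],[0,0.015,0.047,0.005,0],[0,0.015,0.047,0.005,0],[0,0.015,0.047,0.005,0],[0,0.015,0.047,0.005,0]]'|head -3;python3 st.py
```

```text
t: 7.8
tcp_pos: [1.0346, -0.0995, 0.2985]
tool_rot: [0.553, 0.394, -0.392, 0.621]
t 7.8 tcp [ 1.0346 -0.0995  0.2985] q [-0.212  1.051  0.223  0.032  1.473 -0.28 ] gap 0.29 F [ 0.2 -0.8 -2.6]
[[ 0.383  0.922  0.056]
 [-0.05   0.081 -0.995]
 [-0.922  0.378  0.077]]
yaw y 5.02 tilt 22.72
t: 8.3
tcp_pos: [1.0874, -0.0926, 0.2798]
tool_rot: [0.577, 0.344, -0.35, 0.653]
t 8.3 tcp [ 1.0874 -0.0926  0.2798] q [-0.198  1.093  0.223  0.044  1.278 -0.272] gap 0.288 F [-0.4 -0.1 -1.5]
[[ 0.518  0.854  0.045]
 [-0.061  0.089 -0.994]
 [-0.853  0.513  0.098]]
yaw y 5.97 tilt 31.46
```

```bash
python3 -m crank '[[0,0.012,0.048,0.005,0],[0,0.012,0.048,0.005,0],[0,0.012,0.048,0.005,0],[0,0.012,0.048,0.005,0],[0,0.012,0.048,0.005,0]]'|head -3;python3 st.py;python3 -m crank '[[0,0.018,0.046,0.005,0],[0,0.018,0.046,0.005,0]]'|head -3;python3 st.py
```

```text
t: 8.8
tcp_pos: [1.1227, -0.0843, 0.3182]
tool_rot: [0.597, 0.291, -0.306, 0.682]
t 8.8 tcp [ 1.1227 -0.0843  0.3182] q [-0.188  1.082  0.219  0.058  1.138 -0.267] gap 0.293 F [-0.3  0.8 -2.6]
[[ 0.644  0.764  0.032]
 [-0.069  0.1   -0.993]
 [-0.762  0.637  0.117]]
yaw y 7.43 tilt 40.36
t: 9.0
tcp_pos: [1.136, -0.0821, 0.3301]
tool_rot: [0.604, 0.271, -0.288, 0.692]
t 9.0 tcp [ 1.136  -0.0821  0.3301] q [-0.184  1.082  0.219  0.064  1.079 -0.268] gap 0.292 F [ 0.5  0.3 -2.5]
[[ 0.688  0.725  0.027]
 [-0.071  0.104 -0.992]
 [-0.722  0.681  0.123]]
yaw y 8.16 tilt 43.77
```

```bash
python3 -m crank '[[0,0.018,0.046,0.005,0]]'|head -3;python3 st.py;python3 -m crank '[[0,0.0,0.0,-0.0,0]]'|head -3;python3 st.py
```

```text
t: 9.1
tcp_pos: [1.1416, -0.081, 0.3361]
tool_rot: [0.607, 0.261, -0.28, 0.696]
t 9.1 tcp [ 1.1416 -0.081   0.3361] q [-0.183  1.082  0.219  0.067  1.052 -0.268] gap 0.293 F [ 0.9  0.3 -2.9]
[[ 0.707  0.707  0.024]
 [-0.072  0.106 -0.992]
 [-0.703  0.7    0.126]]
yaw y 8.51 tilt 45.31
t: 9.2
tcp_pos: [1.1417, -0.0808, 0.3373]
tool_rot: [0.607, 0.261, -0.279, 0.696]
t 9.2 tcp [ 1.1417 -0.0808  0.3373] q [-0.183  1.081  0.218  0.067  1.053 -0.268] gap 0.29 F [ 0.6 -0.3 -1.9]
[[ 0.708  0.706  0.024]
 [-0.072  0.106 -0.992]
 [-0.703  0.7    0.126]]
yaw y 8.54 tilt 45.37
```

```bash
cat > fk.py <<'E'
from h import *
from scipy.optimize import least_squares
dat=[([1.0965,.5284,1.4339,0,1.1814,-.1785],[.1818,.5972,.2303]),([.909,.19,1.708,0,1.245,.84],[.1858,.4193,.3209]),([-.544,.383,1.422,0,1.337,-.618],[.5486,-.2018,.3208]),
([-.555,.628,1.639,0,.874,-.635],[.5455,-.2075,.1146]),([-.311,1.028,.226,.003,1.88,-.381],[.9039,-.1735,.2945]),([-.289,.95,.226,.012,1.882,-.356],[.9035,-.1495,.3662]),
([-.212,1.051,.223,.032,1.473,-.28],[1.0346,-.0995,.2985]),([-.188,1.082,.219,.058,1.138,-.267],[1.1227,-.0843,.3182]),([-.183,1.081,.218,.067,1.053,-.268],[1.1417,-.0808,.3373])]
rz=lambda a:R.from_euler('z',a).as_matrix(); ry=lambda a:R.from_euler('y',a).as_matrix()
def fk(q,p):
    a,b,h,L1,e,L2,d,g=p
    A=rz(q[0]); B=A@ry(q[1]); C=A@ry(q[1]+q[2]); W=C@rz(q[3]); E=W@ry(q[4])@rz(q[5])
    pos=A@[a,b,h]+B@[0,0,L1]+C@[e,0,L2]+W@[0,g,0]+E@[0,0,d]
    return pos,E
if __name__=="__main__":
    f=lambda p:np.concatenate([fk(q,p)[0]-x for q,x in dat]+[1e-3*p[[0,7]]])
    s=least_squares(f,[0,.1,.2,.4,0,.4,.2,0.]); p=s.x; print(p.round(4),np.abs(f(p)).max()); np.save("p.npy",p)
    q=dat[-1][0]; E=fk(q,p)[1]; print(E.round(3))
E
python3 fk.py
```

```text
[-1.000e-04  1.162e-01  2.742e-01  5.880e-01  1.144e-01  3.919e-01
  2.964e-01 -5.200e-03] 0.0006336590439111611
[[-0.706 -0.024  0.708]
 [-0.106  0.992 -0.072]
 [-0.701 -0.126 -0.702]]
```

```bash
cat > ik.py <<'E'
from fk import *
p=np.load("p.npy"); lo=np.array([-3.08,-.75,.22,-1.43,0,-2.85]);hi=np.array([3.08,2.2,2.44,4.57,2.65,2.85])
M0=np.array([[.708,.706,.024],[-.072,.106,-.992],[-.703,.700,.126]])
def toolM(E): return np.stack([E[:,2],-E[:,0],-E[:,1]],1)
def ik(pos,M,q0):
    def f(q):
        x,E=fk(q,p); return np.r_[(x-pos)*5,(toolM(E)-M).ravel()]
    best=None
    for s in [q0]+[np.r_[np.arctan2(pos[1],pos[0])-.15,.4,1.8,k,.4,-k] for k in(-1,0,1,2.5)]:
        r=least_squares(f,np.clip(s,lo+1e-3,hi-1e-3),bounds=(lo,hi))
        if best is None or r.cost<best.cost-1e-9: best=r
    return best.x,best.cost
if __name__=="__main__":
    q=np.array([-.183,1.081,.25,.067,1.053,-.268]); A=np.array([1.1417,-.0808,.337]); chip=np.array([.51,.1405,.07])
    B=chip+.1675*M0[:,1]-.025*M0[:,0]; print("target",B.round(3))
    for way in ([1.0,-.03,.35],[.85,.05,.37],[.75,.1,.37],[.65,.15,.35],[.611,.16,.3],[.611,.16,.25],B):
        q,c=ik(np.array(way),M0,q); print(np.round(way,3),q.round(3),"cost %.1e"%c)
E
python3 ik.py
```

```text
target [0.611 0.16  0.205]
[ 1.   -0.03  0.35] [-0.152  0.751  0.9    0.056  0.7   -0.256] cost 1.1e-07
[0.85 0.05 0.37] [-0.062  0.506  1.323 -0.056  0.523 -0.102] cost 1.1e-07
[0.75 0.1  0.37] [ 0.019  0.374  1.554 -0.205  0.434  0.093] cost 1.1e-07
[0.65 0.15 0.35] [ 0.133  0.282  1.77  -0.499  0.352  0.461] cost 1.1e-07
[0.611 0.16  0.3  ] [ 0.165  0.313  1.91  -0.919  0.238  0.917] cost 1.1e-07
[0.611 0.16  0.25 ] [ 0.159  0.397  1.956 -1.43   0.186  1.437] cost 1.9e-04
[0.611 0.16  0.205] [ 0.161  0.465  1.946 -1.43   0.185  1.449] cost 5.7e-03
```

```bash
cat > srch.py <<'E'
from ik import *
chip=np.array([.51,.1405,.07])
def toolframe(phi,T,sgn):
    x=np.array([np.sin(T)*np.cos(phi),np.sin(T)*np.sin(phi),-np.cos(T)])
    u=np.array([np.cos(T)*np.cos(phi),np.cos(T)*np.sin(phi),np.sin(T)]); w=np.cross(x,u)
    d=sgn*np.arccos(min(1,.7071/np.sin(T))); y=np.cos(d)*u+np.sin(d)*w
    return np.stack([x,y,np.cross(x,y)],1)
if __name__=="__main__":
  for T in (46,55,65):
    for phi in range(-50,91,10):
      for sg in (-1,1):
        M=toolframe(np.radians(phi),np.radians(T),sg); B=chip+.1675*M[:,1]-.025*M[:,0]
        q,c=ik(B,M,np.array([.16,.46,1.9,.5,.3,0.]))
        if c<1e-6: print(T,phi,sg,"q",q.round(2),"tcp",B.round(3),"Laz",np.degrees(np.arctan2(-M[1,1],-M[0,1])).round(0),"margin",np.minimum(q-lo,hi-q).min().round(2))
E
python3 srch.py
```

```text
46 -50 -1 q [ 0.28  0.57  1.81 -1.18  0.79  1.85] tcp [0.596 0.086 0.206] Laz 145.0 margin 0.25
46 -50 1 q [ 0.22  0.51  1.96 -1.3   0.72  2.34] tcp [0.548 0.047 0.206] Laz 115.0 margin 0.13
46 -40 -1 q [ 0.27  0.55  1.86 -1.3   0.66  1.84] tcp [0.604 0.102 0.206] Laz 155.0 margin 0.13
46 10 1 q [-0.08  0.46  2.06  2.33  0.25 -2.34] tcp [0.61  0.127 0.206] Laz 175.0 margin 0.25
46 20 -1 q [ 0.03  0.46  2.06  2.17  0.28 -2.6 ] tcp [0.59  0.202 0.206] Laz -145.0 margin 0.25
46 20 1 q [-0.11  0.47  2.04  1.9   0.35 -2.07] tcp [0.611 0.145 0.206] Laz -175.0 margin 0.35
46 30 -1 q [-0.02  0.46  2.06  1.83  0.4  -2.44] tcp [0.578 0.215 0.206] Laz -135.0 margin 0.38
46 30 1 q [-0.15  0.48  2.02  1.64  0.46 -1.96] tcp [0.609 0.162 0.206] Laz -165.0 margin 0.42
46 40 -1 q [-0.07  0.46  2.06  1.61  0.52 -2.39] tcp [0.564 0.226 0.206] Laz -125.0 margin 0.38
46 40 1 q [-0.17  0.49  1.98  1.45  0.59 -1.93] tcp [0.604 0.179 0.206] Laz -155.0 margin 0.46
46 50 -1 q [-0.11  0.47  2.04  1.42  0.65 -2.38] tcp [0.548 0.234 0.206] Laz -115.0 margin 0.4
46 50 1 q [-0.18  0.51  1.94  1.3   0.71 -1.92] tcp
[... 2558 characters left out ...]
.576 0.053 0.199] Laz 138.0 margin 0.11
65 30 1 q [-0.52  0.67  2.23  1.98  1.03 -2.22] tcp [0.591 0.066 0.199] Laz 148.0 margin 0.21
65 40 1 q [-0.52  0.67  2.12  1.75  1.04 -2.08] tcp [0.602 0.081 0.199] Laz 158.0 margin 0.32
65 50 1 q [-0.5   0.69  2.    1.54  1.1  -1.96] tcp [0.611 0.098 0.199] Laz 168.0 margin 0.44
65 60 1 q [-0.47  0.71  1.89  1.38  1.17 -1.87] tcp [0.617 0.116 0.199] Laz 178.0 margin 0.55
65 70 1 q [-0.43  0.73  1.78  1.24  1.27 -1.8 ] tcp [0.62  0.135 0.199] Laz -172.0 margin 0.66
65 80 1 q [-0.39  0.76  1.67  1.13  1.37 -1.76] tcp [0.619 0.154 0.199] Laz -162.0 margin 0.77
65 90 1 q [-0.34  0.79  1.56  1.03  1.48 -1.73] tcp [0.615 0.173 0.199] Laz -152.0 margin 0.88
```

Run:
```python
from h import *
P=np.concatenate([ (lambda d:(lambda c,ok:c[ok])(*cloud(d)))(np.load(n+"0.npz")) for n in("top","side")])
H={}
m=(P[:,1]>.3)&(P[:,1]<1.5)&(P[:,0]>-.3)&(P[:,0]<1.3)
xs=np.arange(-.3,1.3,.1); ys=np.arange(.3,1.5,.1)
print("max z cm; cols y",ys.round(1))
for x in xs[::-1]:
    r=[]
    for y in ys:
        k=m&(P[:,0]>=x)&(P[:,0]<x+.1)&(P[:,1]>=y)&(P[:,1]<y+.1); r.append("%4d"%(100*np.percentile(P[k,2],99)) if k.sum()>3 else "  . ")
    print("%5.1f"%x," ".join(r))
```

```text
max z cm; cols y [0.3 0.4 0.5 0.6 0.7 0.8 0.9 1.  1.1 1.2 1.3 1.4]
  1.2   .    .    .    .    .    .    .    .    .    .    .    . 
  1.1   .    .    .    .    .    .    .    .    .    .    .    . 
  1.0    0    0    0    0    0    0    0   .    .    .    .    . 
  0.9    0    0    0    0    0    0    0   .    .    .    .    . 
  0.8    0    0    0    0    0    0    0    0   .    .    .    . 
  0.7    0    0    0    2    2    2    0   .    .    .    .    . 
  0.6    7    0    2    2    2    2    0   .    .    .    .    . 
  0.5    8    0    2    2    6   19   21   .    .    .    .    . 
  0.4    7    0    1   17   21   21    0   .    .    .    .    . 
  0.3    4    0    0   21   43    0    0   .    .    .    .    . 
  0.2    0    0   51   27   43    0    0   .    .    .    .    . 
  0.1    0    0   46   25    0   13    1   .    .    .    .    . 
  0.0    0   13   14   15    0    1    0   .    .    .    .    . 
 -0.1   .    13   .    .    .    .    .    .    .    .    .    . 
 -0.2   .    .    .    .    .    .    .    .    .    .    .    . 
 -0.3   .    .    .    .    .    .    .    .    .    .    .    .
```

Run:
```python
from h import *
d=np.load("side0.npz"); P,ok=cloud(d)
for u,v in[(22,143),(10,110),(5,90),(30,110),(20,60),(10,30),(5,200),(20,220),(110,45),(145,130),(130,90),(40,0),(60,130)]: print(u,v,P[v,u].round(3))
cv2.imwrite("pics/left.png",cv2.resize(d["image"][0:260,0:260],None,fx=2.3,fy=2.3))
```

```text
22 143 [0.147 0.88  0.011]
10 110 [ 0.245  1.522 -0.218]
5 90 [ 0.269  1.53  -0.134]
30 110 [0.157 0.531 0.291]
20 60 [0.193 0.56  0.389]
10 30 [0.206 0.577 0.446]
5 200 [0.014 0.5   0.127]
20 220 [0.014 0.476 0.076]
110 45 [0.521 0.912 0.189]
145 130 [0.43  0.627 0.039]
130 90 [0.48  0.767 0.1  ]
40 0 [0.329 0.738 0.431]
60 130 [0.26  0.876 0.002]
```

View pics/left.png

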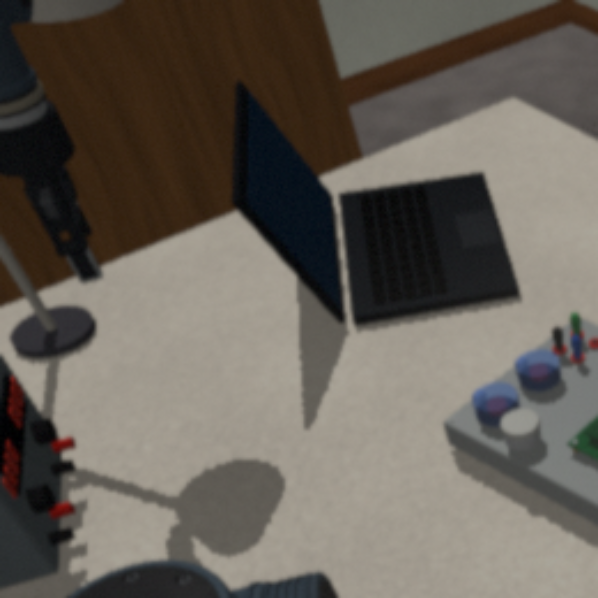

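```bash
sed -i 's/(46,55,65)/(46,50,55,60,65)/; s/range(-50,91,10)/range(-100,-49,10)/; s/1.9,.5,.3,0/1.9,-1.0,.8,1.8/' srch.py; python3 srch.py
```

```text
File "srch.py", line 13
    q,c=ik(B,M,np.array([.16,.46,1.9,-1.0,.8,1.8.]))
                                                 ^
SyntaxError: invalid syntax
```

```bash
sed -i 's/1.8\.\]/1.8]/' srch.py; python3 srch.py
```

```text
46 -100 -1 q [ 0.24  0.66  1.57 -0.74  1.37  2.12] tcp [0.524 0.04  0.206] Laz 95.0 margin 0.69
46 -100 1 q [ 0.28  0.61  1.7  -0.73  1.34  2.57] tcp [0.463 0.051 0.206] Laz 65.0 margin 0.28
46 -90 -1 q [ 0.25  0.64  1.61 -0.82  1.27  2.05] tcp [0.541 0.044 0.206] Laz 105.0 margin 0.61
46 -90 1 q [ 0.28  0.59  1.75 -0.82  1.23  2.5 ] tcp [0.479 0.044 0.206] Laz 75.0 margin 0.35
46 -80 -1 q [ 0.27  0.63  1.65 -0.9   1.16  1.99] tcp [0.557 0.051 0.206] Laz 115.0 margin 0.53
46 -80 1 q [ 0.28  0.57  1.8  -0.93  1.11  2.44] tcp [0.496 0.04  0.206] Laz 85.0 margin 0.41
46 -70 -1 q [ 0.28  0.61  1.7  -0.98  1.04  1.93] tcp [0.572 0.06  0.206] Laz 125.0 margin 0.45
46 -70 1 q [ 0.27  0.55  1.85 -1.04  0.99  2.39] tcp [0.514 0.039 0.206] Laz 95.0 margin 0.39
46 -60 -1 q [ 0.28  0.59  1.75 -1.07  0.92  1.89] tcp [0.585 0.072 0.206] Laz 135.0 margin 0.36
46 -60 1 q [ 0.25  0.53  1.91 -1.16  0.86  2.36] tcp [0.532 0.042 0.206] Laz 105.0 margin 0.27
46 -50 -1 q [ 0.28  0.57  1.81 -1.18  0.79  1.85] tcp [0.596 0.086 0.206] Laz 145.0 margin 0.25
46 -50 1 q [ 0.22  0.51  1.96 -1.3   0.72  2.34] tcp
[... 2119 characters left out ...]
201] Laz -175.0 margin 0.08
65 -100 -1 q [ 0.34  0.92  1.23 -0.92  1.72  1.64] tcp [0.608 0.09  0.199] Laz 142.0 margin 0.51
65 -90 -1 q [ 0.39  0.89  1.3  -0.99  1.6   1.62] tcp [0.615 0.108 0.199] Laz 152.0 margin 0.44
65 -80 -1 q [ 0.43  0.86  1.38 -1.07  1.49  1.61] tcp [0.619 0.127 0.199] Laz 162.0 margin 0.36
65 -70 -1 q [ 0.47  0.83  1.48 -1.16  1.37  1.62] tcp [0.62  0.146 0.199] Laz 172.0 margin 0.27
65 -60 -1 q [ 0.5   0.8   1.58 -1.27  1.25  1.65] tcp [0.617 0.165 0.199] Laz -178.0 margin 0.16
65 -50 -1 q [ 0.53  0.77  1.68 -1.4   1.13  1.7 ] tcp [0.611 0.183 0.199] Laz -168.0 margin 0.03
65 -50 1 q [ 0.42  0.68  2.22  4.56  1.08 -2.73] tcp [0.451 0.048 0.199] Laz 68.0 margin 0.01
```

Run:
```python
from h import *
from station import snapshot
P=[]
for n in("top","side"):
    d=snapshot(n); cv2.imwrite(f"pics/{n}4.png",d["image"]); c,ok=cloud(d); P.append(c[ok])
    d=np.load(n+"0.npz"); c,ok=cloud(d); 
    if n=="top": print(c[392,632],c[396,639])
P=np.concatenate(P)
xs=np.arange(-.4,1.3,.1); ys=np.arange(-1.2,.2,.1)
print("max z cm; cols y",ys.round(1))
for x in xs[::-1]:
    r=[]
    for y in ys:
        k=(P[:,0]>=x)&(P[:,0]<x+.1)&(P[:,1]>=y)&(P[:,1]<y+.1); r.append("%4d"%(100*np.percentile(P[k,2],99)) if k.sum()>3 else "  . ")
    print("%5.1f"%x," ".join(r))
```

```text
[ 0.12693436 -0.65588072  0.03446601] [ 0.11987833 -0.66661207  0.04078248]
max z cm; cols y [-1.2 -1.1 -1.  -0.9 -0.8 -0.7 -0.6 -0.5 -0.4 -0.3 -0.2 -0.1  0.   0.1]
  1.2   .    .    .    .    .    .    .    .    .    .    28   25   .    . 
  1.1   .    .    .    .    .    .    .    .    .    .    36   44   .    . 
  1.0   .    .    .    .     0    0    0    0    0    0   46   46    0    0
  0.9   .    .    .    .     0    0    0    0    0    0   49   47    0    0
  0.8   .    .    .    .     5    0    0    0    0    0   50   52    0    0
  0.7   .    .    .    .     5    5    5    0    0    4    4   55   55    0
  0.6   .    .    .    .     5    5    0    0    0    3    3   57   57   57
  0.5   .    .    .    .     0    0    0    0    0    6    6   60   60   60
  0.4   .    .    .    .     0    0    0    0    0    2    2   59   58   58
  0.3   .    .    .    .     0    0    0    0    0    1    0    0    0   54
  0.2   .    .    .    .     0    0    0    0    0    0    0    0    0   49
  0.1   .    .    .    .    .     3    0    0    0    0    0    0    0   43
 -0.0   .    .    .    .    .    .    .    .    .    .    32   34   34   37
 -0.1   .    .    .    .    .    .    .    .    .    .    32   34   34   32
 -0.2   .    .    .    .    .    .    .    .    .    .    .    .     0    0
 -0.3   .    .    .    .    .    .    .    .    .    .    .    .    .    . 
 -0.4   .    .    .    .    .    .    .    .    .    .    .    .    .    .
```

View pics/side4.png

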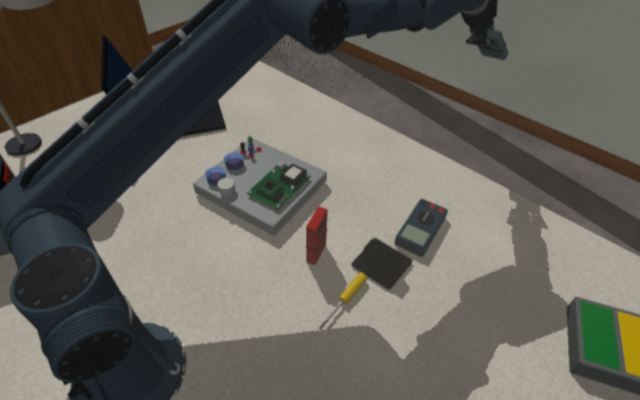

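The side view shows the imager tipped and held at about (490,42). It now looks 44° below level. My fitted arm model says the goal pose is too close to the joint-4 and joint-5 limits with the fingers pointing at azimuth -6°. The tilt has to lean towards +15…20°, so I'll swing left and push outward there.

Run:
```python
from ik import *
q=np.array([-.183,1.081,.25,.067,1.053,-.268])
for way in ([1.08,.0,.40],[1.0,.2,.42],[.92,.4,.42],[.8,.6,.42],[.7,.7,.42],[.75,.75,.42],[.78,.78,.42],[.8,.8,.42],[.8,.8,.36]):
    q,c=ik(np.array(way),M0,q); print(way,q.round(3),"cost %.1e"%c)
print("tool shift per world x,y,z:\n",M0.T.round(3))
```

```text
[1.08, 0.0, 0.4] [-0.103  0.89   0.485  0.002  0.975 -0.18 ] cost 1.1e-07
[1.0, 0.2, 0.42] [ 0.137  0.773  0.68  -0.213  0.922  0.121] cost 1.1e-07
[0.92, 0.4, 0.42] [ 0.4    0.785  0.66  -0.415  1.012  0.419] cost 1.1e-07
[0.8, 0.6, 0.42] [ 0.68   0.855  0.517 -0.566  1.207  0.653] cost 1.1e-07
[0.7, 0.7, 0.42] [ 0.845  0.893  0.437 -0.636  1.332  0.768] cost 1.1e-07
[0.75, 0.75, 0.42] [ 0.835  1.008  0.22  -0.614  1.35   0.698] cost 6.9e-03
[0.78, 0.78, 0.42] [ 0.826  1.025  0.22  -0.606  1.262  0.699] cost 3.2e-02
[0.8, 0.8, 0.42] [ 0.82   1.037  0.22  -0.6    1.204  0.699] cost 6.0e-02
[0.8, 0.8, 0.36] [ 0.822  1.09   0.22  -0.611  1.193  0.734] cost 4.0e-02
tool shift per world x,y,z:
 [[ 0.708 -0.072 -0.703]
 [ 0.706  0.106  0.7  ]
 [ 0.024 -0.992  0.126]]
```

```bash
python3 -m crank '[[0,-0.02,0,-0.025,0],[0,-0.026,-0.002,-0.039,0],[0,-0.026,-0.002,-0.039,0],[0,-0.026,-0.002,-0.039,0]]'|head -2; python3 -m crank '[[0,-0.026,-0.002,-0.039,0],[0,-0.026,-0.002,-0.039,0],[0,-0.026,-0.002,-0.039,0],[0,-0.017,-0.01,-0.04,0],[0,-0.017,-0.01,-0.04,0]]'|head -3; python3 st.py
python3 -m crank '[[0,-0.017,-0.01,-0.04,0],[0,-0.017,-0.01,-0.04,0],[0,-0.017,-0.01,-0.04,0],[0,-0.017,-0.01,-0.04,0]]'|head -2;python3 st.py 0.72 0.7 0.42
```

```text
t: 9.7
tcp_pos: [1.0634, 0.0668, 0.383]
t: 10.2
tcp_pos: [0.9612, 0.2684, 0.4206]
tool_rot: [0.608, 0.261, -0.279, 0.696]
t 10.2 tcp [0.9612 0.2684 0.4206] q [ 0.229  0.741  0.74  -0.294  0.918  0.242] gap 0.29 F [ 0.9  0.2 -2.8]
[[ 0.707  0.706  0.024]
 [-0.071  0.105 -0.992]
 [-0.703  0.7    0.124]]
yaw y 8.43 tilt 45.32
t: 10.6
tcp_pos: [0.8809, 0.4277, 0.4189]
t 10.6 tcp [0.8809 0.4277 0.4189] q [ 0.451  0.747  0.732 -0.457  1.004  0.491] gap 0.293 F [ 0.4  0.6 -2.5]
[[ 0.706  0.708  0.024]
 [-0.071  0.105 -0.992]
 [-0.705  0.699  0.124]]
yaw y 8.42 tilt 45.21
shift tool [-0.1338 -0.0846 -0.2738]
```

```bash
python3 -m crank '[[0,-0.02,-0.012,-0.042,0],[0,-0.02,-0.012,-0.042,0],[0,-0.02,-0.012,-0.042,0],[0,-0.02,-0.012,-0.042,0],[0,-0.02,-0.012,-0.042,0]]'|head -2; python3 -m crank '[[0,-0.02,-0.012,-0.042,0],[0,0.021,0.027,-0.035,0],[0,0.021,0.027,-0.035,0]]'|head -3; python3 st.py;python3 -m crank '[[0,0.021,0.027,-0.035,0],[0,0.021,0.027,-0.035,0],[0,0.021,0.027,-0.035,0]]'|head -2;python3 st.py
python3 - <<'E'
from h import *
from station import snapshot
cv2.imwrite("pics/side5.png",snapshot("side")["image"])
E
```

```text
t: 11.1
tcp_pos: [0.7626, 0.637, 0.4211]
t: 11.4
tcp_pos: [0.7711, 0.7131, 0.3904]
tool_rot: [0.609, 0.267, -0.264, 0.698]
t 11.4 tcp [0.7711 0.7131 0.3904] q [ 0.794  1.021  0.228 -0.59   1.341  0.665] gap 0.293 F [ 0.7 -0.2 -4.9]
[[ 0.717  0.695  0.051]
 [-0.043  0.118 -0.992]
 [-0.696  0.709  0.115]]
yaw y 9.64 tilt 45.92
t: 11.7
tcp_pos: [0.8023, 0.7359, 0.3725]
t 11.7 tcp [0.8023 0.7359 0.3725] q [ 0.781  1.061  0.219 -0.587  1.21   0.683] gap 0.293 F [-0.4 -0.2 -1.5]
[[ 0.764  0.639  0.091]
 [ 0.028  0.108 -0.994]
 [-0.645  0.761  0.064]]
yaw y 9.56 tilt 49.82
```

View pics/side5.png

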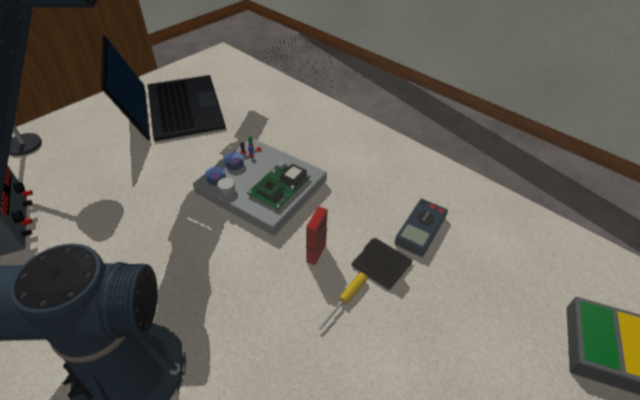

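```bash
python3 -m crank '[[0,0.018,0.025,-0.038,0],[0,0.018,0.025,-0.038,0],[0,0.018,0.025,-0.038,0],[0,0.018,0.025,-0.038,0],[0,0.018,0.025,-0.038,0]]'|head -3; python3 st.py
```

```text
t: 12.25
tcp_pos: [0.8068, 0.7912, 0.3552]
tool_rot: [0.654, 0.268, -0.152, 0.691]
t 12.25 tcp [0.8068 0.7912 0.3552] q [ 0.805  1.104  0.219 -0.598  1.043  0.724] gap 0.289 F [-0.2 -0.2 -2.1]
[[ 0.81   0.56   0.172]
 [ 0.141  0.099 -0.985]
 [-0.569  0.822  0.002]]
yaw y 10.05 tilt 55.32
```

```bash
cat > plan.py <<'E'
from ik import *
from station import manip
s=manip.sense(); M=R.from_quat(s["tool_rot"]).as_matrix(); q=np.array(s["q"]); A=np.array(s["tcp_pos"])
chip=np.array([.51,.1405,.07])
zc=.7071/np.hypot(M[2,1],M[2,2]); a0=np.arctan2(M[2,2],M[2,1])
best=None
for yaw in (np.arccos(zc)+a0, -np.arccos(zc)+a0):
    Mf=M@R.from_euler('x',yaw).as_matrix(); B=chip+.1675*Mf[:,1]-.025*Mf[:,0]
    print("yaw",yaw.round(3),"yz",Mf[2,1].round(3),"B",B.round(4))
    if best is None or yaw>best[0]: best=(yaw,Mf,B)
yaw,Mf,B=best
def go(w,Mm,q):
    q,c=ik(np.array(w),Mm,q); print(np.round(w,3),q.round(3),"cost %.1e"%c); return q
if __name__=="__main__":
    print(B.round(3))
    for w in ([.85,.6,.42],[.95,.4,.45],[1.0,.2,.45],[.98,0,.45],[.95,-.1,.45]): q=go(w,M,q)
    print("yawed")
    for w in ([.95,-.1,.45],[.85,-.05,.42],[.75,-.05,.38],[.7,0,.33],[.65,.03,.3],[.62,.05,.25],B): q=go(w,Mf,q)
E
python3 plan.py
```

```text
yaw 0.538 yz 0.707 B [0.5851 0.0668 0.2027]
yaw -0.534 yz 0.707 B [0.5559 0.2352 0.2027]
[0.585 0.067 0.203]
[0.85 0.6  0.42] [ 0.606  0.803  0.723 -0.521  0.767  0.648] cost 6.0e-28
[0.95 0.4  0.45] [ 0.327  0.727  0.797 -0.207  0.668  0.25 ] cost 1.8e-22
[1.   0.2  0.45] [ 0.062  0.691  0.864  0.154  0.63  -0.19 ] cost 1.1e-18
[0.98 0.   0.45] [-0.208  0.628  0.98   0.513  0.669 -0.642] cost 1.1e-18
[ 0.95 -0.1   0.45] [-0.353  0.599  1.033  0.666  0.73  -0.849] cost 2.1e-30
yawed
[ 0.95 -0.1   0.45] [-0.353  0.599  1.033  0.666  0.73  -0.312] cost 3.7e-25
[ 0.85 -0.05  0.42] [-0.333  0.453  1.375  0.826  0.572 -0.508] cost 1.8e-21
[ 0.75 -0.05  0.38] [-0.4    0.354  1.665  1.124  0.516 -0.882] cost 1.5e-19
[0.7  0.   0.33] [-0.344  0.35   1.853  1.48   0.419 -1.248] cost 6.7e-31
[0.65 0.03 0.3 ] [-0.319  0.341  2.005  1.826  0.412 -1.608] cost 2.2e-21
[0.62 0.05 0.25] [-0.298  0.423  2.129  2.238  0.494 -2.046] cost 6.4e-19
[0.585 0.067 0.203] [-0.283  0.536  2.255  2.514  0.663 -2.358] cost 1.4e-29
```

Run:
```python
from plan import *
pr=A
for w in ([.85,.6,.42],[.95,.4,.45],[1.0,.2,.45],[.98,0,.45]):
    d=M.T@(np.array(w)-pr); n=np.ceil(np.linalg.norm(d)/.047); print(n,(d/n).round(4)); pr=np.array(w)
```

```text
yaw 0.538 yz 0.707 B [0.5851 0.0668 0.2027]
yaw -0.534 yz 0.707 B [0.5559 0.2352 0.2027]
5.0 [-0.0058  0.0117  0.0392]
5.0 [0.0072 0.0122 0.0429]
5.0 [0.0025 0.0016 0.0411]
5.0 [-0.0089 -0.0062  0.0387]
```

```bash
python3 -m crank '[[0,-0.006,0.012,0.025,0],[0,-0.006,0.012,0.039,0],[0,-0.006,0.012,0.039,0],[0,-0.006,0.012,0.039,0],[0,-0.006,0.012,0.039,0]]'|head -2; python3 -m crank '[[0,0.007,0.012,0.043,0],[0,0.007,0.012,0.043,0],[0,0.007,0.012,0.043,0],[0,0.007,0.012,0.043,0],[0,0.007,0.012,0.043,0]]'|head -2;python3 -m crank '[[0,0.003,0.002,0.041,0],[0,0.003,0.002,0.041,0],[0,0.003,0.002,0.041,0],[0,0.003,0.002,0.041,0],[0,0.003,0.002,0.041,0]]'|head -2; python3 -m crank '[[0,-0.009,-0.006,0.039,0.1],[0,-0.009,-0.006,0.039,0.1],[0,-0.01,-0.002,0.039,0.1],[0,-0.01,0.002,0.039,0.1],[0,-0.01,0.005,0.039,0.13]]'|head -2;python3 -m crank '[[0,0,0,0,0]]' >/dev/null; python3 st.py; python3 plan.py|head -3
```

```text
t: 12.75
tcp_pos: [0.8471, 0.6128, 0.424]
t: 13.25
tcp_pos: [0.9464, 0.4116, 0.4536]
t: 13.75
tcp_pos: [0.999, 0.2129, 0.4534]
t: 14.25
tcp_pos: [0.9668, 0.0139, 0.4437]
t 14.35 tcp [0.9669 0.0074 0.4428] q [-0.197  0.61   1.04   0.519  0.623 -0.119] gap 0.289 F [ 1.1 -1.3 -2.8]
[[ 0.812  0.567 -0.142]
 [ 0.133 -0.416 -0.9  ]
 [-0.569  0.711 -0.413]]
yaw y -36.29 tilt 55.33
yaw 0.01 yz 0.707 B [0.5844 0.066  0.2027]
yaw -1.062 yz 0.707 B [0.5567 0.2348 0.2027]
[0.584 0.066 0.203]
```

Run:
```python
from plan import *
pr=A
for w in ([.85,-.05,.42],[.75,-.04,.38],[.7,0,.35],[.65,.03,.32],B+[.02,-.01,.06]):
    d=M.T@(np.array(w)-pr); n=np.ceil(np.linalg.norm(d)/.035); print(n,(d/n).round(4)); pr=np.array(w)
```

```text
yaw 0.01 yz 0.707 B [0.5844 0.066  0.2027]
yaw -1.062 yz 0.707 B [0.5567 0.2348 0.2027]
4.0 [-0.0224 -0.0146  0.0194]
4.0 [-0.0143 -0.0223  0.0054]
3.0 [-0.0061 -0.0221 -0.0055]
2.0 [-0.0098 -0.0311 -0.0037]
3.0 [-0.0003 -0.0258  0.0023]
```

```bash
python3 -m crank '[[0,-0.022,-0.015,0.019,0.01],[0,-0.022,-0.015,0.019,0],[0,-0.022,-0.015,0.019,0],[0,-0.022,-0.015,0.019,0]]'|head -2; python3 -m crank '[[0,-0.014,-0.022,0.005,0],[0,-0.014,-0.022,0.005,0],[0,-0.014,-0.022,0.005,0],[0,-0.014,-0.022,0.005,0]]'|head -2;python3 -m crank '[[0,-0.006,-0.022,-0.005,0],[0,-0.006,-0.022,-0.005,0],[0,-0.006,-0.022,-0.005,0],[0,0,0,0,0]]'|head -2; python3 st.py; python3 plan.py|head -3
python3 - <<'E'
from h import *
from station import snapshot
cv2.imwrite("pics/side6.png",snapshot("side")["image"])
cv2.imwrite("pics/top6.png",snapshot("top")["image"])
E
```

```text
t: 14.75
tcp_pos: [0.8503, -0.0397, 0.4192]
t: 15.15
tcp_pos: [0.7524, -0.0282, 0.3807]
t: 15.55
tcp_pos: [0.7005, 0.0126, 0.3482]
t 15.55 tcp [0.7005 0.0126 0.3482] q [-0.307  0.325  1.841  1.4    0.397 -1.138] gap 0.289 F [-0.4  0.  -3.3]
[[ 0.808  0.572 -0.139]
 [ 0.143 -0.419 -0.896]
 [-0.571  0.705 -0.421]]
yaw y -36.25 tilt 55.18
yaw -0.005 yz 0.707 B [0.5857 0.0675 0.2027]
yaw -1.071 yz 0.707 B [0.5561 0.2351 0.2027]
[0.586 0.067 0.203]
```

View pics/side6.png

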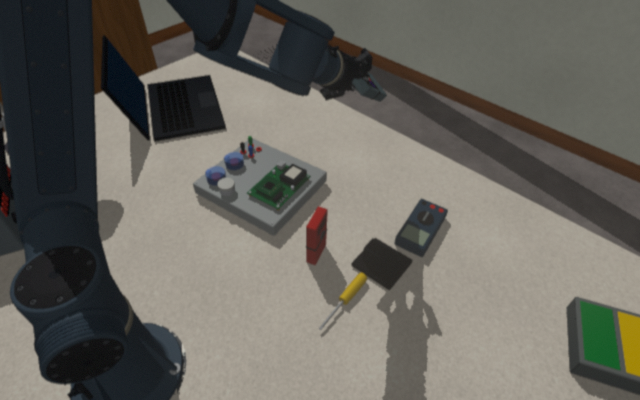

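View pics/top6.png

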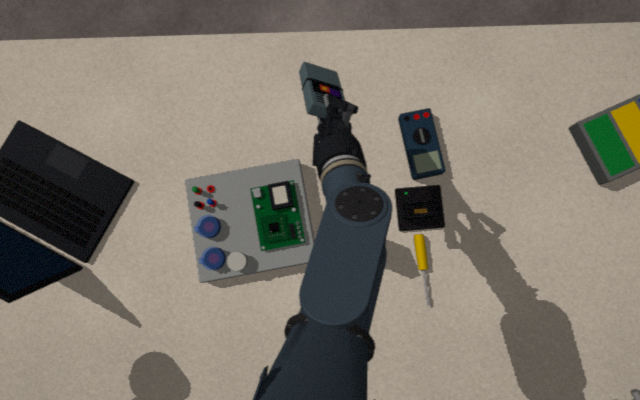

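The side view shows the hand at about (350,75), and the top view shows the imager at (322,88) with its screen up and its lens facing down. The rest is nearly a straight advance along the look direction.

```bash
python3 -m crank '[[0,0,-0.02,0.003,0],[0,0,-0.025,0.004,0],[0,0,-0.025,0.004,0],[0,0,-0.025,0.004,0]]'|head -2; python3 -m crank '[[0,0,-0.025,0.004,0],[0,0,-0.02,0.003,0],[0,0,-0.02,0.003,0],[0,0,0,0,0]]'|head -2; python3 st.py; python3 plan.py|head -3
python3 - <<'E'
from h import *
from station import snapshot
for n in("side","top"):
    d=snapshot(n); np.savez(n+"7.npz",**d); cv2.imwrite(f"pics/{n}7.png",cv2.resize(d["image"][60:260,200:460],None,fx=3,fy=3,interpolation=cv2.INTER_CUBIC))
E
```

```text
t: 16.05
tcp_pos: [0.6489, 0.0354, 0.2773]
t: 16.45
tcp_pos: [0.6083, 0.0549, 0.2238]
t 16.45 tcp [0.6083 0.0549 0.2238] q [-0.269  0.486  2.182  2.421  0.559 -2.227] gap 0.291 F [-0.2 -0.6 -3.1]
[[ 0.808  0.572 -0.143]
 [ 0.14  -0.422 -0.896]
 [-0.573  0.704 -0.421]]
yaw y -36.4 tilt 55.07
yaw -0.008 yz 0.707 B [0.5858 0.0676 0.2028]
yaw -1.069 yz 0.707 B [0.5568 0.2347 0.2028]
[0.586 0.068 0.203]
```

View pics/side7.png

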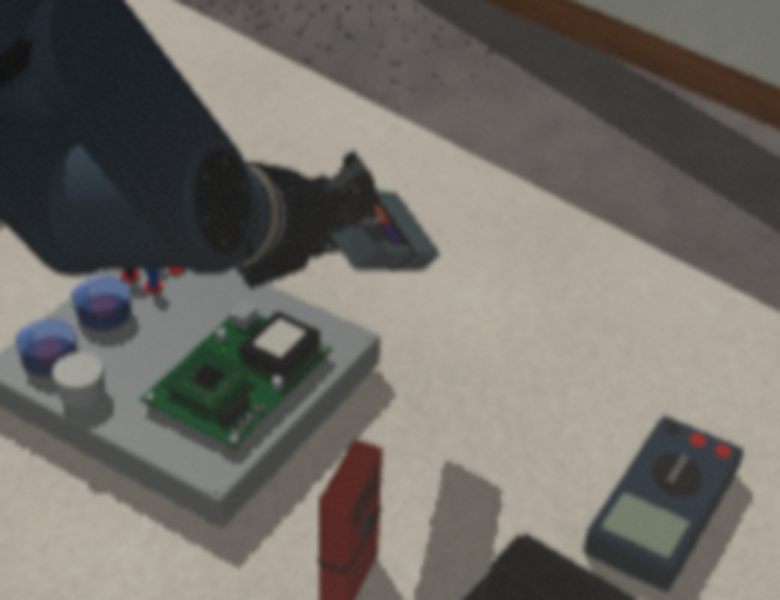

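View pics/top7.png

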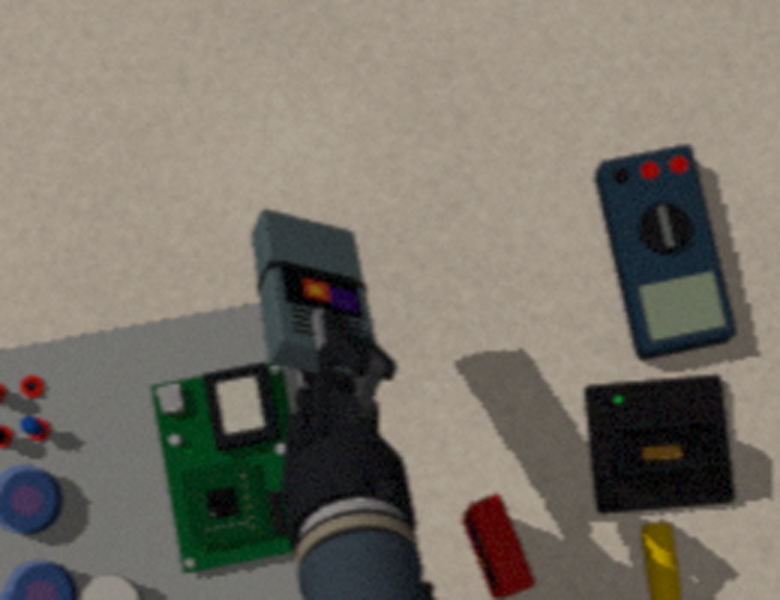

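The top view shows the back of the imager at about (310,290), with the hand leaning over the near board edge and clear of it. I'll check how the imager sits in the grip, using its back-face plane and corners.

```bash
cat > chk.py <<'E'
from h import *
import sys
from station import manip
s=manip.sense(); M=R.from_quat(s["tool_rot"]).as_matrix(); t=np.array(s["tcp_pos"]); tag=sys.argv[1]
foot=t+.105*M[:,0]; zi=-M[:,0]; xi=M[:,1]; yi=np.cross(zi,xi)
for n in("top","side"):
    d=np.load(n+tag+".npz"); P,ok=cloud(d)
    L=(P-foot)@np.stack([xi,yi,zi],1)   # imager coords
    m=ok&(abs(L[...,0]-.013)<.012)&(abs(L[...,1])<.045)&(L[...,2]>-.02)&(L[...,2]<.09)
    q=P[m]; 
    for _ in range(4):
        c=q.mean(0); nn=np.linalg.svd(q-c)[2][2]; r=(q-c)@nn; q=q[abs(r)<max(.0025,1.5*r.std())] if _<3 else q
    nn*=np.sign(nn@xi); lq=(q-foot)@np.stack([xi,yi,zi],1)
    print(n,len(q),"normal in imager axes",(np.stack([xi,yi,zi])@nn).round(3),"x med",np.median(lq[:,0]).round(4),"y 1/99",np.percentile(lq[:,1],[1,99]).round(3),"z min",np.percentile(lq[:,2],1).round(4),"y mid",np.mean(np.percentile(lq[:,1],[1,99])).round(4))
    im=d["image"].copy()
    for c in [(.013,-.036,0),(.013,.036,0),(.013,.036,.135),(.013,-.036,.135)]:
        p=proj(d,foot+np.stack([xi,yi,zi],1)@c); cv2.circle(im,tuple(np.round(p).astype(int)),1,(0,255,255),-1)
    u,v=proj(d,t).astype(int); cv2.imwrite(f"pics/chk_{n}{tag}.png",cv2.resize(im[max(0,v-60):v+50,u-60:u+60],None,fx=5,fy=5,interpolation=cv2.INTER_CUBIC))
E
python3 chk.py 7
```

```text
top 796 normal in imager axes [ 1.     0.004 -0.005] x med 0.0125 y 1/99 [-0.033  0.036] z min 0.0047 y mid 0.0016
side 244 normal in imager axes [ 1.    -0.017 -0.014] x med 0.0074 y 1/99 [-0.036  0.032] z min 0.0059 y mid -0.0023
```

View pics/chk_top7.png

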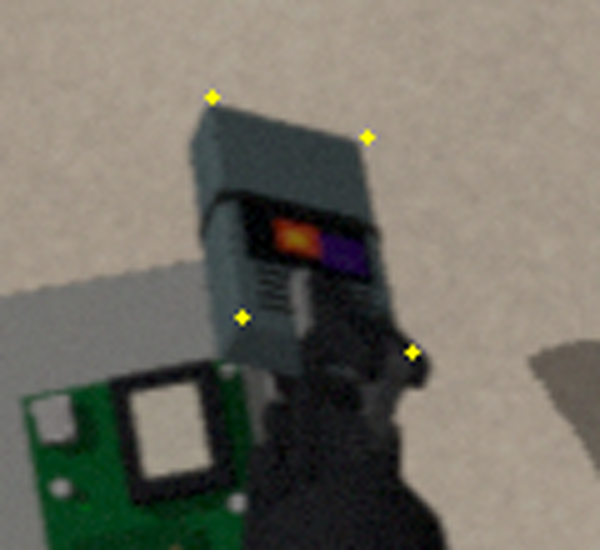

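The imager sits square in the grip, normal within 1°. The foot is about 3 mm higher in the hand than I assumed, so I'll correct for that. Final advance now.

```bash
python3 -m crank '[[0,-0.001,-0.012,0,0],[0,-0.001,-0.012,0,0],[0,0,-0.009,0.001,0],[0,0,0,0,0],[0,0,0,0,0]]'
python3 - <<'E'
from h import *
from station import snapshot
for n in("side","top"):
    d=snapshot(n); np.savez(n+"8.npz",**d); cv2.imwrite(f"pics/{n}8.png",cv2.resize(d["image"][60:260,200:460],None,fx=3,fy=3,interpolation=cv2.INTER_CUBIC))
E
python3 st.py; python3 chk.py 8
cat > aim.py <<'E'
from h import *
from station import manip
s=manip.sense(); M=R.from_quat(s["tool_rot"]).as_matrix(); t=np.array(s["tcp_pos"])
for off in(.0225,.025):
  lens=t+off*M[:,0]-.0175*M[:,1]; v=np.array([.510,.1405,.07])-lens; L=-M[:,1]
  print("lens",lens.round(4),"dist",np.linalg.norm(v).round(4),"elev axis",np.degrees(np.arcsin(-L[2])).round(1),"line elev",np.degrees(np.arcsin(-v[2]/np.linalg.norm(v))).round(1),"off-centre deg",np.degrees(np.arccos(v@L/np.linalg.norm(v))).round(2),"err tool",(M.T@v).round(4))
print("qd",np.abs(s["qd"]).max())
E
python3 aim.py
```

```text
t: 17.05
tcp_pos: [0.5904, 0.0672, 0.2048]
tool_rot: [0.815, 0.216, -0.216, 0.493]
force: [-0.8, 0.1, -1.8]
finger_gap: 0.293
t 17.15 tcp [0.5901 0.0673 0.2048] q [-0.249  0.537  2.245  2.556  0.654 -2.368] gap 0.289 F [ 0.5 -0.6 -2.9]
[[ 0.813  0.566 -0.139]
 [ 0.14  -0.421 -0.896]
 [-0.565  0.709 -0.421]]
yaw y -36.66 tilt 55.58
top 804 normal in imager axes [ 1.     0.001 -0.005] x med 0.0145 y 1/99 [-0.032  0.036] z min 0.0025 y mid 0.0019
side 267 normal in imager axes [ 1.    -0.011 -0.004] x med 0.012 y 1/99 [-0.034  0.034] z min 0.0051 y mid -0.0001
lens [0.5985 0.0778 0.1797] dist 0.1542 elev axis 45.2 line elev 45.3 off-centre deg 0.94 err tool [-0.0012 -0.1542  0.0023]
lens [0.6005 0.0781 0.1782] dist 0.1542 elev axis 45.2 line elev 44.6 off-centre deg 1.6 err tool [-0.0037 -0.1542  0.0023]
qd 0.012065646634830668
```

View pics/side8.png

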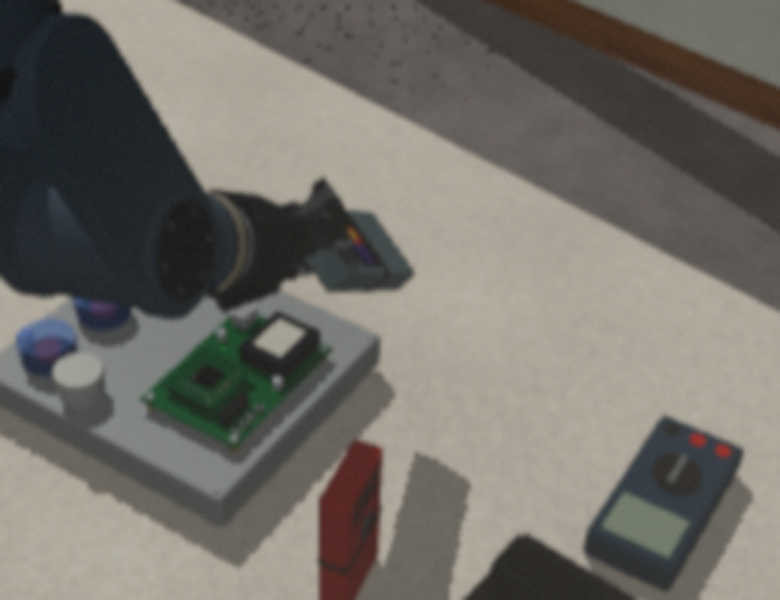

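View pics/top8.png

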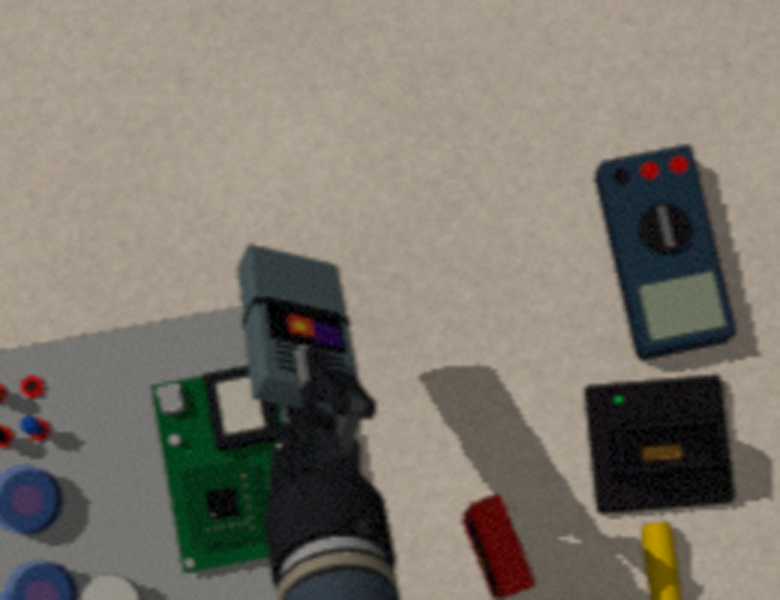

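```bash
python3 -m crank '[[0,-0.002,-0.004,0.002,0],[0,0,0,0,0],[0,0,0,0,0],[0,0,0,0,0],[0,0,0,0,0]]'; python3 aim.py
python3 - <<'E'
from h import *
from station import snapshot
D=[snapshot(n)["image"] for n in("side","top")]
cv2.imwrite("pics/end.png",np.vstack([cv2.resize(x,(480,300)) for x in D]))
E
python3 st.py|head -1
```

```text
t: 17.65
tcp_pos: [0.5844, 0.0675, 0.2009]
tool_rot: [0.814, 0.217, -0.217, 0.492]
force: [-0.6, 0.0, -1.6]
finger_gap: 0.288
lens [0.5927 0.078  0.1758] dist 0.1481 elev axis 45.0 line elev 45.6 off-centre deg 0.69 err tool [ 1.800e-03 -1.481e-01  1.000e-04]
lens [0.5947 0.0783 0.1743] dist 0.1481 elev axis 45.0 line elev 44.8 off-centre deg 0.28 err tool [-7.000e-04 -1.481e-01  1.000e-04]
qd 0.00285934425474786
t 17.75 tcp [0.5843 0.0675 0.2009] q [-0.253  0.546  2.261  2.565  0.671 -2.384] gap 0.292 F [-0.5 -0.2 -1.8]
```

View pics/end.png

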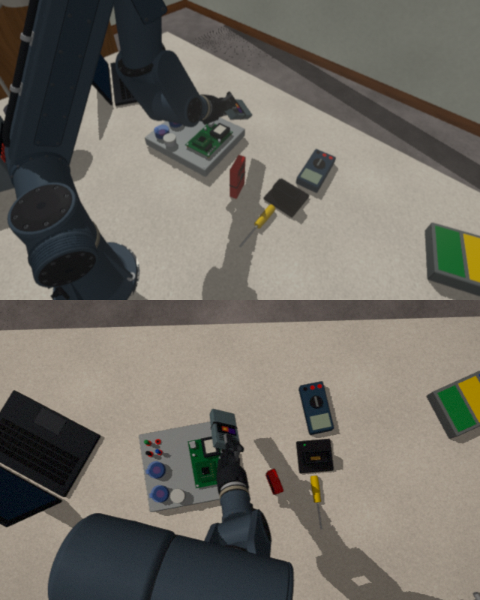

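The final pictures show the imager held at about (235,110) in the side view and (224,425) in the top view, aimed at the chip. The meter, screwdriver, tin and red look-alike are undisturbed. The readings are steady, so I'm handing in.

```bash
python3 -c "
from station import manip
print(manip.sign_off())"
```

```text
the job is handed in; nothing more can be done
None
```

I drew the imager up out of its dock, tipped it lens-down, and handed in at about 17.8 s still holding it over the chip. The move rows cannot command a tilt. I got it by pushing the arm past its reach limit, first ahead and then to the left, so that the solver leaned the tool.

**Last checks:**
- **Distance:** the lens is about 148 mm from the chip.
- **Angle:** it looks 45° below level.
- **Centring:** the chip is within about 0.3 to 0.7° of the centre of view, depending on which grip offset I use. With the 2 mm calibration, about 1° more is possible.
- **Steadiness:** joint speeds were about 0.003 rad/s, the grip opening was steady and the wrist force was about 2 N.
- **Other objects:** the meter, screwdriver, tin and red look-alike looked unmoved in the last pictures, and nothing touched the board.

**Disagreements and limits:**
- The two cameras differed by up to 4 mm on the imager and by 2 to 3 mm on the chip, so I averaged them.
- The pictures put the imager's foot 1 to 4 mm higher in the hand than the grasp height implied, so I corrected for about 2.5 mm.
- While I was tilting the arm, joint 3 sat right at its 0.22 lower limit. It read as low as 0.218, and I could not tell whether that counts as passing the range.

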